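Pin the clutch pressure plate on its holding post

TASK

Lock the bronze clutch pressure plate on its holding jig: take the linch pin from its wooden rest, push it from the robot's side through the cross hole in the square post until its shoulder is home against the post, then flip its sprung ring up over the post and press it down until it snaps past the end of the pin. The post is set to a different height each time, so feel for the hole, and press gently, do not ram the pin or bend the ring, and leave the other things on the bench alone.

Things in the scene. Friction and masses are not known exactly. Their poses are not given: they have to be found in the camera images.
- jig: Holding jig fixed to the bench: grey base 150 x 130 x 12 mm, a bronze pressure plate on it (112 mm across, bosses up to 34 mm high), a coil spring (40 mm across, up to 49 mm) round an upright square steel post 20 mm (x) by 24 mm (y). Origin: on the bench under the post's middle. z up, x along the post's cross hole away from the robot. The pin enters the -x face and comes out of the +x face.
- hole_mouth (a point): Nominal middle of the hole's mouth on the post's -x face: 10 mm before the jig's origin, 78 mm above the bench; axes as the jig. The hole is 12 mm square, straight through. The post is set for height by hand and its height is not measured: the true hole is up to 12 mm higher or lower than this point, different each time. It does not move when pushed.
- post_top (a point): Nominal middle of the post's flat top, 102 mm above the bench. The true top is off by as much as the hole is: it is always 24 mm above the hole's true axis.
- rest: Wooden rest fixed to the bench, 110 x 52 x 22 mm, with two cheeks (up to 34 mm) beside a groove that holds the pin's shank level. Origin: centre of the underside; x is the direction in which the pin points.
- pin: Steel linch pin, 125 to 190 g with its ring. Origin: on the shank's axis, at the shoulder's front face, which comes to rest against the post. x along the shank to the tip, z up. Shank 10 mm square, 44 mm long, round nose of 5 mm radius. Shoulder disc 16 mm across, x -4 to 0 mm. Behind it a foot block 20 mm wide, x -36 to -4, z -8 to +4 mm. In the rest its axis is level, 30 mm above the bench.
- pin_grip (a point): Where to grip the pin: upright tab on its head, 14 mm wide (y), 16 mm long (x -20 to -4 mm in the pin's frame), z +4 to +38 mm. This point is in its middle at x -12, z +26 mm. Grip across y from above, with the fingertips not lower than z +5 mm (foot block and ring hinge are below).
- pin_tip (a point): The pin's nose end: x = +44 mm in the pin's frame, on the axis. The fit is loose: let go in the hole, the pin droops at the head by about 0.1 rad.
- ring_hinge (a joint): Ring angle (rad). 0: along the shank; positive: raised; pi/2 upright; at the start 1.95 to 2.15, leaning back away from the tip. Stays where it is left (0.02 N m friction). From +0.1 to -0.1 its end bar is stretched over the pin's nose, which takes some 4 to 8 N down on the thumb tab, most near +0.05; past -0.09 it has snapped behind the nose and is free. Stop at -0.13.
- ring: Sprung ring carried by the pin: oval loop of 5 mm steel wire, 43 mm wide, 33 mm clear inside, so it passes over tab and post. Origin: on its hinge, across the pin's head (along y) at x -30 mm, z 0 in the pin's frame. x from the hinge to its end bar, z up when the ring lies along the shank.
- ring_bar (a point): Middle of the ring's end bar, 73.5 mm from the hinge; it must end up below the pin's nose end.
- ring_tab (a point): Middle of the ring's flat thumb tab beyond the end bar: 74.5 to 92.5 mm from the hinge (the point is at 83.5 mm), 22 mm wide, 4 mm thick.
- case: yellow plastic torque wrench case, 75 x 300 x 51 mm, at the back, a bystander. Origin: middle of its underside.
- punch: steel pin punch, about 160 mm long and 11 mm thick, lying flat, a bystander. Origin: middle of its underside.
- adjuster: rusty rear axle adjuster block, 45 x 30 x 14 mm with a 29 mm bolt end, lying flat, a bystander. Origin: middle of its underside.
- socket_a: chrome socket standing on the tiles, 26 mm across, 34 mm tall, a bystander. Origin: middle of its underside.
- socket_b: chrome socket standing on the tiles, 20 mm across, 28 mm tall, a bystander. Origin: middle of its underside.
- bearing: steel wheel bearing lying flat, 46 mm across, 13 mm tall, a bystander. Origin: middle of its underside.
- grease: small green grease can, 64 mm across, 62 mm tall, a bystander. Origin: middle of its underside.
Mind the look-alikes: they are no part of the job. Leave any purple look-alike of the pin alone.

How it is judged:
On the way:
1. the pin is through the post with its shoulder home (gap under 4.5 mm), ring still open (x of pin in the frame of jig between -0.0145 and -0.005 m and y of pin in the frame of jig between -0.005 and 0.005 m and z of pin in the frame of jig between 0.062 and 0.094 m and x of pin_tip in the frame of jig above 0.028 m and angle between the x axis of pin and the x axis of jig, either way round below 0.2 rad and value of joint ring_hinge above 0.2 rad), for 0.2 s.
At the end, for the whole second after the job is handed in: Pin through the hole from the robot's side: shoulder within 4.5 mm of the post, within 5 mm of the hole's line sideways and 16 mm of its nominal height, within 0.2 rad of the hole's direction; ring snapped down past the nose (angle below -0.06 rad); at rest (x of pin in the frame of jig between -0.0145 and -0.005 m and y of pin in the frame of jig between -0.005 and 0.005 m and z of pin in the frame of jig between 0.062 and 0.094 m and x of pin_tip in the frame of jig above 0.028 m and angle between the x axis of pin and the x axis of jig, either way round below 0.2 rad and value of joint ring_hinge below -0.06 rad and linear speed of pin below 0.02 m/s); the robot touches nothing.
It fails at once if the pin is rammed or levered against the jig: more than 50 N between them (contact force between pin and jig above 50 N).
It fails at once if the ring is pressed hard enough to bend it: more than 25 N on it from the robot (contact force between ring and the fingers above 25 N or contact force between ring and the arm above 25 N).
It fails at once if one of the other things on the bench is moved by more than 25 mm (distance of any of case, punch, adjuster, socket_a, socket_b, bearing, grease from where it was at the start of the episode above 0.025 m).
It also fails if it takes over 72 s, if anything falls off the work surface, if the arm or the gripper's body presses on something with over 40 N, if the wrist force passes 120 N, or if a joint passes its speed limit or range.

ROBOT

A 6-joint arm with a two-finger parallel gripper is mounted at the origin on the work surface. World frame = base frame: x ahead of the robot, y to its left, z up, the work surface at z = 0. Lengths are in m, angles in rad, forces in N, time in s.
With the tool pointing down it reaches from about 0.375 to 0.975 m from the base axis. Payload 3.8 kg.
Tool frame: the origin (TCP) lies midway between the tips of the shut fingers; the grasp point (between the pads) lies 19 mm behind it; x points along the fingers, z is the direction in which the jaws open and shut, and the axes are right-handed (so a half turn about x gives the same grasp; the last joint's range is limited). The gripper opens to 85 mm and grips with 20 to 120 N. Pads are 22 mm wide; open, the fingers measure 114 mm over their backs; the gripper's body (76 mm by 85 mm) begins 54 mm behind the grasp point. The pads swing forward as they close: fully open they stand 13 mm farther back than shut.
Start: joints at [-1.34, 0.264, 1.604, -0, 1.274, -0.037], TCP at [0.179, -0.651, 0.231] pointing down, gripper open.
Joint ranges: [-2.63, 2.63], [-0.94, 2.18], [0.31, 2.57], [-1.31, 4.45], [0, 2.66], [-2.55, 2.55]. Speed limits (rad/s): [2.57, 2.57, 3.14, 3.14, 3.14, 3.14].

INTERFACE

Orientations are given as a rotation vector (axis times angle).
In Python, from workcell import * gives the robot as it stands. The module is installed in compiled form; this text tells all that it offers.
- The arm moves only by the tool carry_out, never from a script. Its arguments are lists of equal length, an entry for each row: "offset": the shift along the tool's x, y, z in cm, a list of three; "delta_rot": the turn, a rotation vector about the tool's x, y, z in degrees, a list of three. A call has exactly 5 rows; each row shifts and turns the commanded pose from where the row before left it, along the tool's axes as they then stand; what a row does not reach is not made up. A row lasts 1/12 s, in which the tool goes at most 41.7 mm and 7.16 degrees, less where a joint would pass 70% of its speed; a pose out of reach is approached as far as the arm can. A call is refused whole if a number of a shift passes 4.17 or a number of a turn 7.16, either way. A call with a gripper value outside its range is refused whole. "fingers" is the opening, from -1 (shut) to 1 (fully open), set as the call begins (left out, the last holds). The fingers move at their own pace and stop on an object; "newtons" is the grip in N (left out, the last holds). Time passes only in rows, so rows that do not move let the fingers close, or fill a call up. It gives the time, the measured TCP pose, the force and the opening at its end, in the units of the state.
- read_state(): the state, without advancing time (a new reading comes with each control period).
- read_camera(name): name is "scene" or "top" or "wrist"; returns (picture, depth): 480x640x3 uint8, red, green, blue; 480x640 float32, m along the optical axis (not along the pixel's ray), 0 where there is no reading.
- get_calibration(name): a dict with "fx", "fy", "cx", "cy" (pixels), "R" (3x3) and "t" (3): a world point X has camera coordinates R X + t; the wrist camera has in their place "mount" (4x4, takes a point from camera to tool coordinates, whose origin is the TCP and whose axes are the tool frame's). Camera axes: x right, y down, z forward; pixel columns grow to the right and rows downward; lengths in m; the calibration is good to about 2 mm. A picture is of the moment at which its call begins: read the wrist's pose just before it. get_calibration takes no time and is no camera call.
- finish_job(): hands the job in, once; it reports no verdict.
The state is a dict: "time": time; "q": joint angles; "joint_vel": joint speeds; "joint_torque": joint torques, N m; "tool_pos": TCP position; "tcp_rot": TCP orientation; "wrist_force": force on the tool from outside, world axes, zero at the start; "torque": the same for the moment, N m; "width": opening from 0.0 (shut) to 1.0 (fully open).
Only numpy, scipy, OpenCV 4.12 (cv2) and the standard library are available. Lean on these libraries where they do the work, as an engineer would, in place of code of your own. Each camera call takes 0.05 s, during which the arm holds its last target. There are 200 camera calls.

## Working session

There is one attempt and no reset: what is moved stays moved. The work goes in short steps, Python scripts to look and compute and a tool call to move; the robot and the scene stay as the last step left them, time stands still between calls to the robot, and variables do not carry over. Pictures are saved under pics/ and viewed, about 8 in all and at most 12, crops included, and the job is handed in when it is done.

Besides the shell and the picture viewer there is one more tool, called after "Call:" by a JSON object that holds its "method" and its "body", one argument or row to a line. carry_out: Moves the arm, as the interface text tells. Its arguments: {"type":"object","properties":{"offset":{"type":"array"},"delta_rot":{"type":"array"},"fingers":{"type":"number"},"newtons":{"type":"number"}},"required":["offset","delta_rot"]}

```bash
mkdir -p pics; cat > h.py <<'E'
from workcell import *
import numpy as np, cv2
from scipy.spatial.transform import Rotation as R
def grab(n):
    s=read_state(); p,d=read_camera(n); c=get_calibration(n)
    np.savez(f'{n}.npz',p=p,d=d,pos=s['tool_pos'],rot=s['tcp_rot']); return p,d
def cloud(n):
    f=np.load(f'{n}.npz'); c=get_calibration(n); d=f['d']
    v,u=np.mgrid[:480,:640]
    X=np.stack([(u-c['cx'])/c['fx']*d,(v-c['cy'])/c['fy']*d,d],-1)
    if 'mount' in c:
        m=np.array(c['mount']); X=X@m[:3,:3].T+m[:3,3]
        return X@R.from_rotvec(f['rot']).as_matrix().T+f['pos']
    return (X-np.array(c['t']))@np.array(c['R'])
def save(p,name): cv2.imwrite(f'pics/{name}.png',p[...,::-1])
E
python3 - <<'E'
from h import *
for n in('top','scene'):
    p,d=grab(n); save(p,n+'0')
s=read_state(); print(s); print(R.from_rotvec(s['tcp_rot']).as_matrix().round(3)); print(get_calibration('wrist'))
E
```

```text
{'time': 0.1, 'q': array([-1.33992145e+00,  2.64667002e-01,  1.60526059e+00,  1.59344698e-06,
        1.27368988e+00, -3.69011682e-02]), 'joint_vel': array([-0.00031677, -0.0017398 , -0.00494985, -0.00027181,  0.00162789,
       -0.00148642]), 'joint_torque': array([-9.34658175e-06, -5.16708255e+01, -3.68590450e+01, -1.45457493e-04,
        6.31988427e-03, -1.52921712e-05]), 'tool_pos': array([ 0.17844172, -0.65029494,  0.2300813 ]), 'tcp_rot': array([ 1.01101342,  1.32565742, -1.00886898]), 'wrist_force': array([-0.60800849, -0.16156971, -0.79558844]), 'torque': array([-0.04505647, -0.03497946,  0.01299972]), 'width': 1.001632135970022}
[[-0.     0.964  0.265]
 [ 0.002  0.265 -0.964]
 [-1.     0.    -0.002]]
{'fx': 372.9494310562121, 'fy': 372.9494310562121, 'cx': 313.05512023906454, 'cy': 234.5350999439096, 'mount': array([[ 4.87615223e-04, -3.09257228e-01,  9.50978301e-01,
        -1.42790854e-01],
       [-5.96983460e-04, -9.50978335e-01, -3.09256933e-01,
         7.88124358e-02],
       [ 9.99999703e-01, -4.16919928e-04, -6.48332963e-04,
         2.95034266e-04],
       [ 0.00000000e+00,  0.00000000e+00,  0.00000000e+00,
         1.00000000e+00]])}
```

View pics/top0.png

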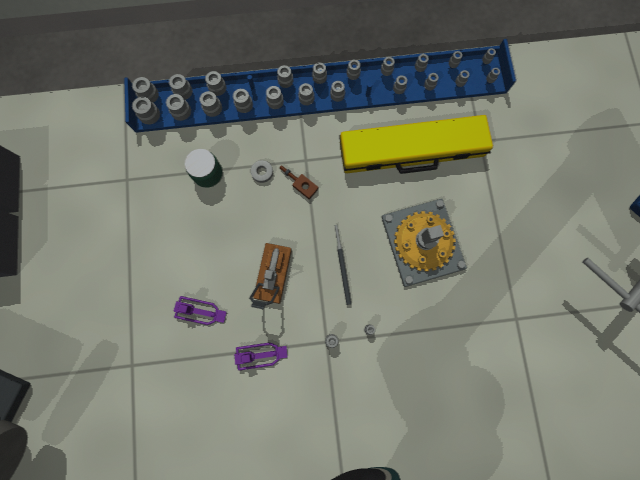

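View pics/scene0.png

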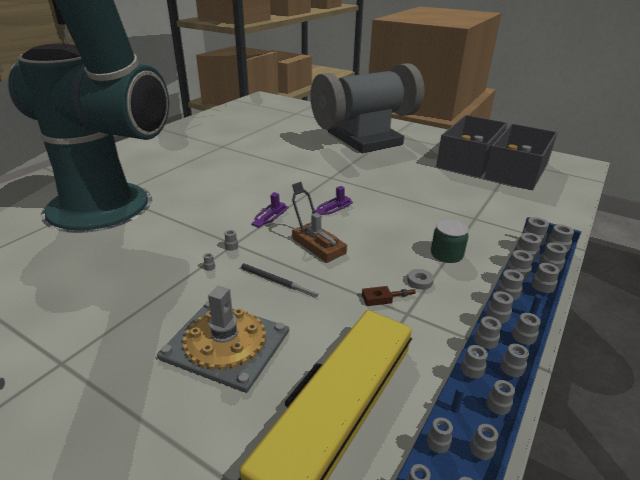

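The top view shows the steel pin in the wooden rest at about (271,273), with its ring leaning back at (255,300). The jig is at (425,243) with the post at (430,237). The purple look-alikes at (200,311) and (260,356) aren't in a rest, so I leave them alone.

```bash
python3 - <<'E'
from h import *
X=cloud('top'); f=np.load('top.npz')
def rect(u0,u1,v0,v1,z0,z1,name):
    P=X[v0:v1,u0:u1].reshape(-1,3); m=(P[:,2]>z0)&(P[:,2]<z1)
    P=P[m]; r=cv2.minAreaRect((P[:,:2]*1000).astype(np.float32)); print(name,len(P),r,P[:,2].mean().round(4)); return P
for z in (0.004,):
    P=X[150:320,360:500].reshape(-1,3)
rect(370,480,190,295,.006,.018,'base')
rect(370,480,190,295,.075,.13,'posttop')
P=rect(240,300,235,315,.010,.028,'rest')
P=rect(240,300,235,315,.010,.036,'rest+')
P=rect(240,300,235,315,.045,.075,'tab')
P=rect(240,300,235,315,.058,.075,'tabtop')
P=rect(240,300,235,315,.08,.15,'ring')
for n,(u,v) in dict(s1=(332,342),s2=(370,330),p0=(340,230),p1=(348,300),grease=(201,160),case=(345,150),case2=(490,140)).items(): print(n,X[v,u].round(3))
p=f['p']
a=cv2.resize(p[230:320,235:310],None,fx=6,fy=6,interpolation=cv2.INTER_CUBIC)
b=cv2.resize(p[190:295,375:475],None,fx=3,fy=3,interpolation=cv2.INTER_CUBIC)
c=np.zeros((540,750,3),np.uint8); c[:540,:450]=a[:540]; c[:315,450:750]=b; save(c,'crop1')
E
```

```text
base 2098 ((532.152099609375, -166.3006591796875), (150.4434356689453, 131.309326171875), 9.494443893432617) 0.0121
posttop 214 ((531.8116455078125, -165.96731567382812), (20.049072265625, 25.217853546142578), 9.351300239562988) 0.0986
rest 969 ((504.2842712402344, 137.74240112304688), (52.66415023803711, 110.00096893310547), 72.20321655273438) 0.0216
rest+ 1352 ((504.2842712402344, 137.74240112304688), (52.66415023803711, 110.00096893310547), 72.20321655273438) 0.025
tab 130 ((480.24237060546875, 144.66876220703125), (42.34954833984375, 48.08768844604492), 70.63856506347656) 0.0634
tabtop 102 ((480.24371337890625, 144.67271423339844), (42.34117126464844, 48.08768844604492), 70.63856506347656) 0.0668
ring 143 ((444.8884582519531, 156.11607360839844), (41.174781799316406, 20.24937629699707), 72.64217376708984) 0.1008
s1 [0.361 0.039 0.026]
s2 [ 0.374 -0.035  0.021]
p0 [ 0.576 -0.004 -0.001]
p1 [ 0.435 -0.002  0.007]
grease [0.732 0.25  0.061]
case [ 0.725 -0.031  0.051]
case2 [ 0.713 -0.321  0.05 ]
```

View pics/crop1.png

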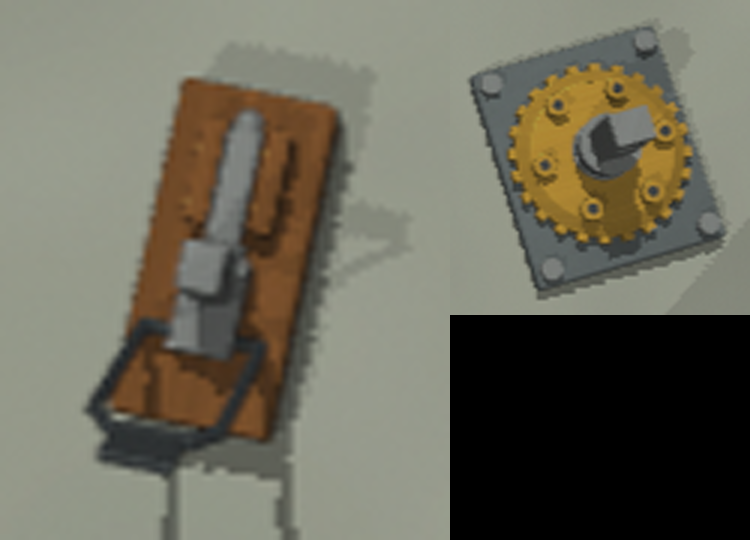

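```bash
cat >> h.py <<'E'
J=np.array([.532,-.166,0]); JY=np.deg2rad(9.45); RJ=R.from_euler('z',JY).as_matrix()
P0=np.array([.5043,.1377,0]); PY=np.deg2rad(-17.8); RP=R.from_euler('z',PY).as_matrix()
def plan(target,yaw):
    """shift in cm along tool axes, yaw turn deg (about tool x) from the present measured pose"""
    s=read_state(); M=R.from_rotvec(s['tcp_rot']).as_matrix()
    d=M.T@(np.array(target)-s['tool_pos'])*100
    T=np.column_stack([[0,0,-1],[np.cos(yaw),np.sin(yaw),0],[np.sin(yaw),-np.cos(yaw),0]])
    print('t',round(s['time'],2),'pos',s['tool_pos'].round(4),'F',s['wrist_force'].round(1),'w',round(s['width'],3))
    print('shift cm',d.round(2),'turn deg',np.rad2deg(R.from_matrix(M.T@T).as_rotvec()).round(2))
E
python3 - <<'E'
from h import *
for n in ('top','scene'):
    X=cloud(n).reshape(-1,3)
    L=(X-J)@RJ
    m=(abs(L[:,0])<.02)&(abs(L[:,1])<.02)&(L[:,2]>.08); Q=L[m]; print(n,'post z pct',np.percentile(Q[:,2],[5,25,50,75,90,95]).round(4),len(Q))
    q=Q[Q[:,2]>np.percentile(Q[:,2],90)-.004]; print(' xy',q.min(0).round(4),q.max(0).round(4))
    L=(X-P0)@RP
    m=(abs(L[:,0])<.06)&(abs(L[:,1])<.014)&(L[:,2]>.060)&(L[:,2]<.074); Q=L[m]; print(n,'tab',np.percentile(Q,[3,50,97],axis=0).round(4),len(Q))
    m=(abs(L[:,0])<.06)&(abs(L[:,1])<.008)&(L[:,2]>.028)&(L[:,2]<.04)&(L[:,0]>0); Q=L[m]; print(n,'shank',np.percentile(Q,[2,50,98],axis=0).round(4),len(Q))
E
```

```text
top post z pct [0.085  0.0999 0.1019 0.1032 0.1041 0.1046] 204
 xy [-0.0101 -0.0125  0.1001] [0.0098 0.0124 0.106 ]
top tab [[-0.017  -0.0069  0.0624]
 [-0.0096 -0.0007  0.0673]
 [-0.002   0.0063  0.0705]] 72
top shank [[ 0.002  -0.0074  0.0299]
 [ 0.0227 -0.0003  0.0343]
 [ 0.0441  0.0077  0.0377]] 159
scene post z pct [0.0824 0.0903 0.0986 0.1024 0.1031 0.1034] 425
 xy [-0.0099 -0.0134  0.0991] [0.012  0.0124 0.1041]
scene tab [[-0.0152 -0.0073  0.061 ]
 [-0.005  -0.0014  0.0665]
 [-0.0002  0.0067  0.0688]] 59
scene shank [[ 0.0005 -0.0072  0.0301]
 [ 0.023  -0.0015  0.0345]
 [ 0.0463  0.0063  0.0381]] 121
```

```bash
python3 - <<'E'
from h import *
g=P0+RP@[-.0115,-.0005,0]; print(g)
plan(g+[0,0,.13],PY)
plan([.42,-.20,.23],0.0)
E
```

```text
[0.49319766 0.14073943 0.        ]
t 0.1 pos [ 0.1784 -0.6503  0.2301] F [-0.6 -0.2 -0.8] w 1.002
shift cm [ 10.15  51.28 -67.94] turn deg [ 3.314e+01 -1.100e-01  3.000e-02]
t 0.1 pos [ 0.1784 -0.6503  0.2301] F [-0.6 -0.2 -0.8] w 1.002
shift cm [  0.09  35.21 -37.03] turn deg [ 1.534e+01 -1.200e-01  1.000e-02]
```

Call:
{"method": "carry_out", "body": {
  "offset": [
    [0,2.9,-2.9],
    [0,2.9,-2.9],
    [0,2.9,-2.9],
    [0,2.9,-2.9],
    [0,2.9,-2.9]
  ],
  "delta_rot": [
    [0,0,0],
    [0,0,0],
    [0,0,0],
    [0,0,0],
    [0,0,0]
  ],
  "fingers": 0.4
}}

```text
time: 0.52
tool_pos: [0.2804, -0.4707, 0.2305]
tcp_rot: [1.011, 1.325, -1.01]
wrist_force: [1.5, -0.3, -0.7]
width: 0.699
```

Call:
{"method": "carry_out", "body": {
  "offset": [
    [0,2.9,-2.9],
    [0,2.9,-2.9],
    [0,2.9,-2.9],
    [0,2.9,-2.9],
    [0,2.9,-2.9]
  ],
  "delta_rot": [
    [0,0,0],
    [0,0,0],
    [0,0,0],
    [0,0,0],
    [0,0,0]
  ]
}}

```text
time: 0.93
tool_pos: [0.3818, -0.2925, 0.231]
tcp_rot: [1.01, 1.324, -1.01]
wrist_force: [1.1, -0.0, -0.5]
width: 0.702
```

Call:
{"method": "carry_out", "body": {
  "offset": [
    [0,2.0,-3.5],
    [0,2.0,-3.5],
    [0,2.0,-3.5],
    [0,2.0,-3.5],
    [0,2.0,-3.5]
  ],
  "delta_rot": [
    [0,0,0],
    [0,0,0],
    [0,0,0],
    [0,0,0],
    [0,0,0]
  ]
}}

```text
time: 1.35
tool_pos: [0.4314, -0.0973, 0.231]
tcp_rot: [1.01, 1.324, -1.01]
wrist_force: [0.9, -0.0, 0.2]
width: 0.701
```

Call:
{"method": "carry_out", "body": {
  "offset": [
    [0,2.0,-3.5],
    [0,2.0,-3.5],
    [0,2.0,-3.5],
    [0,2.0,-3.5],
    [0,2.0,-3.5]
  ],
  "delta_rot": [
    [0,0,0],
    [0,0,0],
    [0,0,0],
    [0,0,0],
    [0,0,0]
  ]
}}

```text
time: 1.77
tool_pos: [0.4815, 0.098, 0.231]
tcp_rot: [1.009, 1.324, -1.01]
wrist_force: [1.4, 0.2, 0.5]
width: 0.702
```

Call:
{"method": "carry_out", "body": {
  "offset": [
    [0,0,0],
    [0,0,0],
    [0,0,0],
    [0,0,0],
    [0,0,0]
  ],
  "delta_rot": [
    [6.6,0,0],
    [6.6,0,0],
    [6.6,0,0],
    [6.6,0,0],
    [6.6,0,0]
  ]
}}

```text
time: 2.18
tool_pos: [0.4813, 0.0962, 0.2307]
tcp_rot: [1.435, 1.045, -1.437]
wrist_force: [0.4, 0.3, 0.6]
width: 0.699
```

```bash
python3 - <<'E'
from h import *
g=P0+RP@[-.0115,-.0005,0]
p,d=grab('wrist'); save(p,'w1')
plan(g+[0,0,.13],PY)
X=cloud('wrist').reshape(-1,3); L=(X-P0)@RP
m=(abs(L[:,0])<.06)&(abs(L[:,1])<.014)&(L[:,2]>.064)&(L[:,2]<.074); Q=L[m]; print('tab',np.percentile(Q,[2,50,98],axis=0).round(4),len(Q))
E
```

```text
t 2.23 pos [0.4814 0.0961 0.2307] F [-0.5 -0.3  0.2] w 0.704
shift cm [10.07 -0.26 -4.62] turn deg [-0.44  0.03  0.05]
tab [[-0.0167 -0.0074  0.0647]
 [-0.0086 -0.001   0.0678]
 [-0.0017  0.0058  0.0694]] 312
```

View pics/w1.png

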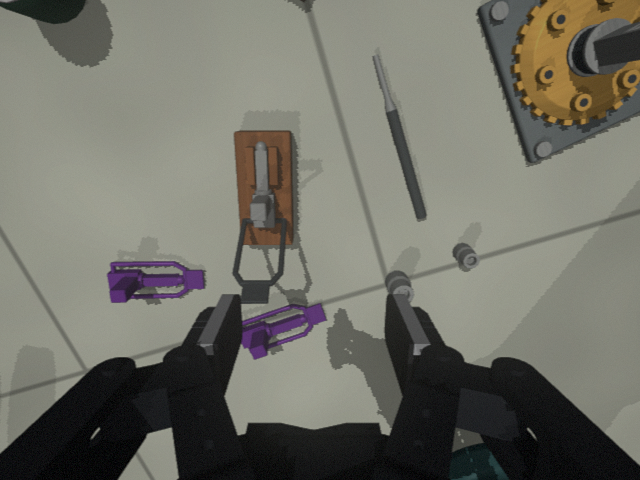

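The wrist view shows the steel tab at (262,208) on the rest with its ring leaning back. It lines up with the earlier measurement. The purple pins are at (155,282) and (285,325).

Call:
{"method": "carry_out", "body": {
  "offset": [
    [0,-0.1,-2.3],
    [0,-0.1,-2.3],
    [3.3,0,0],
    [3.3,0,0],
    [3.3,0,0]
  ],
  "delta_rot": [
    [0,0,0],
    [0,0,0],
    [0,0,0],
    [0,0,0],
    [0,0,0]
  ]
}}

```text
time: 2.65
tool_pos: [0.4944, 0.1409, 0.1318]
tcp_rot: [1.431, 1.049, -1.428]
wrist_force: [0.9, 0.3, -0.2]
width: 0.699
```

```bash
python3 - <<'E'
from h import *
g=P0+RP@[-.0112,-.0008,0]
p,d=grab('wrist'); save(p[:,100:540],'w2')
plan(g+[0,0,.038],PY)
X=cloud('wrist').reshape(-1,3); L=(X-P0)@RP
m=(abs(L[:,0])<.06)&(abs(L[:,1])<.014)&(L[:,2]>.062)&(L[:,2]<.074); Q=L[m]; print('tab',np.percentile(Q,[2,50,98],axis=0).round(4),len(Q))
E
```

```text
t 2.7 pos [0.4887 0.1394 0.1239] F [-2.8 -1.4 -3. ] w 0.701
shift cm [ 8.58  0.5  -0.28] turn deg [0.31 0.33 0.54]
tab [[-0.0164 -0.0069  0.0633]
 [-0.008  -0.0003  0.0679]
 [-0.0015  0.0062  0.0692]] 623
```

View pics/w2.png

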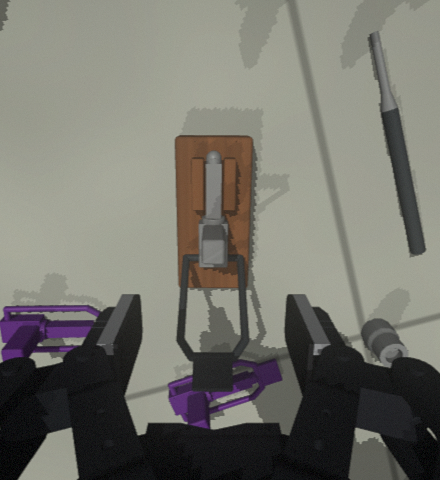

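Call:
{"method": "carry_out", "body": {
  "offset": [
    [0,0,0],
    [0,0,0],
    [0,0,0],
    [0,0,0],
    [0,0,0]
  ],
  "delta_rot": [
    [0,0,0],
    [0,0,0],
    [0,0,0],
    [0,0,0],
    [0,0,0]
  ]
}}

```text
time: 3.12
tool_pos: [0.4956, 0.1407, 0.1347]
tcp_rot: [1.435, 1.046, -1.429]
wrist_force: [0.9, 0.4, -0.2]
width: 0.697
```

```bash
python3 - <<'E'
from h import *
plan(P0+RP@[-.0112,-.0006,.038],PY)
E
```

```text
t 3.12 pos [0.4956 0.1407 0.1347] F [ 0.9  0.4 -0.2] w 0.697
shift cm [ 9.67 -0.23  0.09] turn deg [ 0.15 -0.12 -0.21]
```

Call:
{"method": "carry_out", "body": {
  "offset": [
    [2,-0.2,0.1],
    [2.5,0,0],
    [2.5,0,0],
    [1.6,0,0],
    [0.6,0,0]
  ],
  "delta_rot": [
    [0,0,0],
    [0,0,0],
    [0,0,0],
    [0,0,0],
    [0,0,0]
  ]
}}

```text
time: 3.53
tool_pos: [0.4903, 0.1396, 0.0387]
tcp_rot: [1.43, 1.049, -1.435]
wrist_force: [-0.8, -0.5, 0.5]
width: 0.702
```

Call:
{"method": "carry_out", "body": {
  "offset": [
    [0,0,0],
    [0,0,0],
    [0,0,0],
    [0,0,0],
    [0,0,0]
  ],
  "delta_rot": [
    [0,0,0],
    [0,0,0],
    [0,0,0],
    [0,0,0],
    [0,0,0]
  ]
}}

```text
time: 3.95
tool_pos: [0.4929, 0.1403, 0.0417]
tcp_rot: [1.434, 1.046, -1.43]
wrist_force: [0.1, 0.3, -0.0]
width: 0.701
```

```bash
python3 - <<'E'
from h import *
plan(P0+RP@[-.0112,-.0006,.038],PY)
E
```

```text
t 3.95 pos [0.4929 0.1403 0.0417] F [ 0.1  0.3 -0. ] w 0.701
shift cm [ 0.37  0.05 -0.04] turn deg [ 0.14 -0.08 -0.13]
```

Call:
{"method": "carry_out", "body": {
  "offset": [
    [0.3,0,0],
    [0,0,0],
    [0,0,0],
    [0,0,0],
    [0,0,0]
  ],
  "delta_rot": [
    [0,0,0],
    [0,0,0],
    [0,0,0],
    [0,0,0],
    [0,0,0]
  ]
}}

```text
time: 4.37
tool_pos: [0.4915, 0.14, 0.0372]
tcp_rot: [1.432, 1.047, -1.433]
wrist_force: [-0.2, -0.9, -0.2]
width: 0.699
```

Call:
{"method": "carry_out", "body": {
  "offset": [
    [0,0,0],
    [0,0,0],
    [0,0,0],
    [0,0,0],
    [0,0,0]
  ],
  "delta_rot": [
    [0,0,0],
    [0,0,0],
    [0,0,0],
    [0,0,0],
    [0,0,0]
  ],
  "fingers": -1,
  "newtons": 70
}}

```text
time: 4.78
tool_pos: [0.4919, 0.1402, 0.0374]
tcp_rot: [1.433, 1.047, -1.432]
wrist_force: [0.2, 0.9, 1.5]
width: 0.15
```

Call:
{"method": "carry_out", "body": {
  "offset": [
    [0,0,0],
    [0,0,0],
    [0,0,0],
    [0,0,0],
    [0,0,0]
  ],
  "delta_rot": [
    [0,0,0],
    [0,0,0],
    [0,0,0],
    [0,0,0],
    [0,0,0]
  ]
}}

```text
time: 5.2
tool_pos: [0.4919, 0.1401, 0.0375]
tcp_rot: [1.433, 1.047, -1.432]
wrist_force: [-0.2, 1.3, 1.3]
width: 0.149
```

```bash
python3 - <<'E'
from h import *
s=read_state();print(s['torque'],s['width'])
plan(P0+RP@[-.0112,-.0006,.038],PY)
E
```

```text
[ 0.17387324 -0.1523158  -0.01236755] 0.14916509287917887
t 5.2 pos [0.4919 0.1401 0.0375] F [-0.2  1.3  1.3] w 0.149
shift cm [-0.05  0.13 -0.08] turn deg [ 0.14 -0.03 -0.03]
```

Call:
{"method": "carry_out", "body": {
  "offset": [
    [-0.5,0,0],
    [-1.5,0,0],
    [-3,0,0],
    [-3,0,0],
    [-2,0,0]
  ],
  "delta_rot": [
    [0,0,0],
    [0,0,0],
    [0,0,0],
    [0,0,0],
    [0,0,0]
  ]
}}

```text
time: 5.62
tool_pos: [0.4918, 0.1398, 0.1395]
tcp_rot: [1.433, 1.047, -1.432]
wrist_force: [0.6, -0.1, -0.1]
width: 0.152
```

Call:
{"method": "carry_out", "body": {
  "offset": [
    [0,0,0],
    [0,0,0],
    [0,0,0],
    [0,0,0],
    [0,0,0]
  ],
  "delta_rot": [
    [-5.5,0,0],
    [-5.5,0,0],
    [-5.5,0,0],
    [-5.5,0,0],
    [-5.5,0,0]
  ]
}}

```text
time: 6.03
tool_pos: [0.4907, 0.1395, 0.137]
tcp_rot: [1.077, 1.288, -1.08]
wrist_force: [0.1, 0.0, -1.5]
width: 0.155
```

```bash
python3 - <<'E'
from h import *
plan(J+RJ@[-.089,0,.086],JY)
E
```

```text
t 6.03 pos [0.4907 0.1395 0.137 ] F [ 0.1  0.  -1.5] w 0.155
shift cm [  5.14 -10.19  30.7 ] turn deg [0.67 0.03 0.1 ]
```

Call:
{"method": "carry_out", "body": {
  "offset": [
    [0,-1.0,2.5],
    [0,-1.1,3.3],
    [0,-1.1,3.5],
    [0,-1.1,3.5],
    [0,-1.1,3.5]
  ],
  "delta_rot": [
    [0,0,0],
    [0,0,0],
    [0,0,0],
    [0,0,0],
    [0,0,0]
  ]
}}

```text
time: 6.45
tool_pos: [0.4648, -0.0312, 0.137]
tcp_rot: [1.08, 1.287, -1.082]
wrist_force: [1.2, -0.1, -1.8]
width: 0.149
```

Call:
{"method": "carry_out", "body": {
  "offset": [
    [0,-1.1,3.5],
    [0,-1.1,3.5],
    [0,-1.1,3.5],
    [0,-1.0,2.5],
    [0,-0.5,1.4]
  ],
  "delta_rot": [
    [0,0,0],
    [0,0,0],
    [0,0,0],
    [0,0,0],
    [0,0,0]
  ]
}}

```text
time: 6.87
tool_pos: [0.4419, -0.1827, 0.1371]
tcp_rot: [1.082, 1.285, -1.085]
wrist_force: [0.3, -0.4, 0.0]
width: 0.15
```

Call:
{"method": "carry_out", "body": {
  "offset": [
    [1.5,0,0],
    [1.5,0,0],
    [1.0,0,0],
    [0,0,0],
    [0,0,0]
  ],
  "delta_rot": [
    [0,0,0],
    [0,0,0],
    [0,0,0],
    [0,0,0],
    [0,0,0]
  ]
}}

```text
time: 7.28
tool_pos: [0.4425, -0.1793, 0.0964]
tcp_rot: [1.081, 1.288, -1.083]
wrist_force: [0.4, -0.6, -0.4]
width: 0.151
```

```bash
python3 - <<'E'
from h import *
p,d=grab('wrist'); save(p[60:480,80:560],'w3')
plan(J+RJ@[-.089,0,.086],JY)
p,d=grab('scene'); save(cv2.resize(p[200:400,120:360],None,fx=3,fy=3,interpolation=cv2.INTER_CUBIC),'s3')
for n in('wrist','scene'):
    X=cloud(n).reshape(-1,3);L=(X-J)@RJ
    m=(abs(L[:,0])<.02)&(abs(L[:,1])<.02)&(L[:,2]>.09)&(L[:,2]<.12); Q=L[m]
    print(n,len(Q)); 
    if len(Q): q=Q[Q[:,2]>np.percentile(Q[:,2],80)-.003]; print(np.percentile(q,[2,50,98],axis=0).round(4))
    m=(L[:,0]>-.1)&(L[:,0]<-.015)&(abs(L[:,1])<.012)&(L[:,2]>.06)&(L[:,2]<.10); Q=L[m]
    print('shank',len(Q),np.percentile(Q,[2,50,98],axis=0).round(4))
s=read_state(); print(s['time'],s['tool_pos'],s['torque'])
E
```

```text
t 7.33 pos [ 0.4434 -0.1796  0.0973] F [ 0.1  0.5 -1. ] w 0.153
shift cm [1.13 0.06 0.11] turn deg [ 0.42 -0.02  0.04]
wrist 4528
[[-0.0099 -0.012   0.1014]
 [ 0.     -0.0005  0.1028]
 [ 0.0093  0.011   0.1042]]
shank 3358 [[-0.081  -0.0072  0.0884]
 [-0.0594  0.0015  0.094 ]
 [-0.0331  0.0095  0.0986]]
scene 317
[[-0.0087 -0.012   0.1001]
 [ 0.0018 -0.0008  0.1025]
 [ 0.0111  0.0119  0.1041]]
shank 420 [[-0.0977 -0.0105  0.0833]
 [-0.0644 -0.0025  0.093 ]
 [-0.0312  0.0071  0.0983]]
7.3833 [ 0.44400682 -0.17984226  0.09785894] [ 0.02853207 -0.0021077   0.0179876 ]
```

View pics/w3.png

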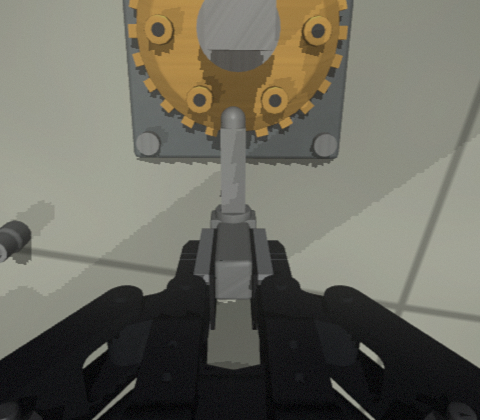

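View pics/s3.png

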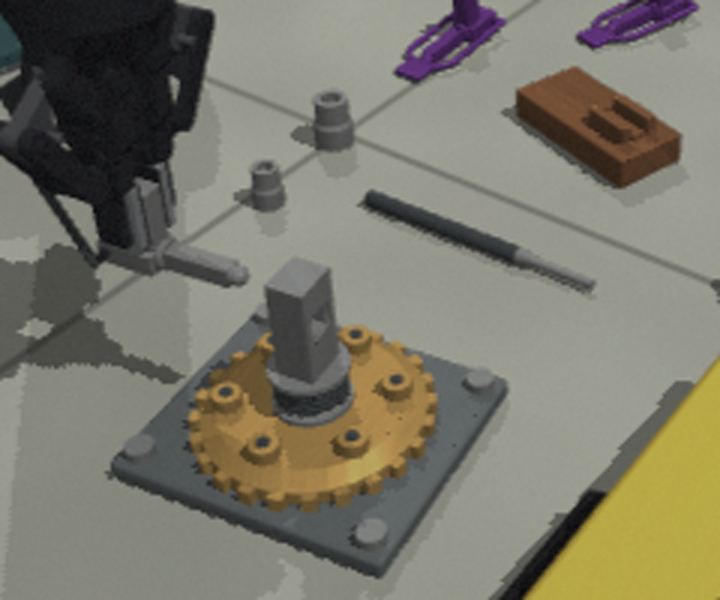

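The pin is held level with its nose short of the post at (232,118) in the wrist crop. The scene crop shows the cross hole at about (320,318). Next I measure pin and post relative to each other in the one wrist image.

```bash
python3 - <<'E'
from h import *
X=cloud('wrist').reshape(-1,3);L=(X-J)@RJ
for a,b in((-.07,-.06),(-.06,-.05),(-.05,-.04)):
    m=(L[:,0]>a)&(L[:,0]<b)&(abs(L[:,1])<.010)&(L[:,2]>.085)&(L[:,2]<.10); Q=L[m]; t=Q[Q[:,2]>.091]
    print(a,len(Q),'y edges',np.percentile(t[:,1],[2,98]).round(4),'z',np.percentile(Q[abs(Q[:,1]-np.median(t[:,1]))<.003][:,2],[10,50,90]).round(4))
m=(abs(L[:,0])<.02)&(abs(L[:,1])<.02)&(L[:,2]>.1)&(L[:,2]<.12);Q=L[m]
c=Q[(abs(Q[:,0])<.007)&(abs(Q[:,1])<.008)];print('post z',np.percentile(c[:,2],[10,50,90]).round(4),'y',np.percentile(Q[:,1],[1,99]).round(4),'x',np.percentile(Q[:,0],[1,99]).round(4))
r=cv2.minAreaRect((Q[:,:2]*1e3).astype(np.float32));print(r)
m=(L[:,0]<-.02)&(L[:,0]>-.05)&(abs(L[:,1])<.01)&(L[:,2]>.075)&(L[:,2]<.10);print('nose x',np.percentile(L[m][:,0],[98,99.7]))
plan(J+RJ@[-.089,0,.0863],JY)
E
```

```text
-0.07 542 y edges [-0.0035  0.0061] z [0.0933 0.0942 0.0948]
-0.06 588 y edges [-0.0033  0.0064] z [0.0933 0.0941 0.0948]
-0.05 610 y edges [-0.0031  0.0064] z [0.0933 0.094  0.0948]
post z [0.1019 0.1028 0.1037] y [-0.0123  0.0113] x [-0.0101  0.0095]
((-0.24518299102783203, -0.5230865478515625), (19.923404693603516, 24.221115112304688), 0.25857871770858765)
nose x [-0.03218163 -0.03164914]
t 7.38 pos [ 0.444  -0.1798  0.0979] F [ 0.4 -0.9 -1.4] w 0.153
shift cm [1.16 0.01 0.08] turn deg [ 0.43  0.02 -0.02]
```

Call:
{"method": "carry_out", "body": {
  "offset": [
    [0.5,0,0.16],
    [0.6,0,0],
    [0,0,0],
    [0,0,0],
    [0,0,0]
  ],
  "delta_rot": [
    [0.5,0,0],
    [0,0,0],
    [0,0,0],
    [0,0,0],
    [0,0,0]
  ]
}}

```text
time: 7.8
tool_pos: [0.4438, -0.1814, 0.0862]
tcp_rot: [1.088, 1.282, -1.088]
wrist_force: [-0.1, -0.7, -0.7]
width: 0.149
```

```bash
cat > m.py <<'E'
from h import *
s=read_state(); print(s['time'],s['tool_pos'].round(4)); grab('wrist')
X=cloud('wrist').reshape(-1,3);L=(X-J)@RJ
for a,b in((-.07,-.06),(-.06,-.05),(-.05,-.04),(-.04,-.03),(-.03,-.02)):
    m=(L[:,0]>a)&(L[:,0]<b)&(abs(L[:,1])<.010)&(L[:,2]>.075)&(L[:,2]<.095); Q=L[m]
    if len(Q)<200: continue
    t=Q[Q[:,2]>np.percentile(Q[:,2],70)-.003]
    print(a,len(Q),'y edges',np.percentile(t[:,1],[2,98]).round(4),'z',np.percentile(Q[abs(Q[:,1]-np.median(t[:,1]))<.003][:,2],[10,50,90]).round(4))
m=(abs(L[:,0])<.02)&(abs(L[:,1])<.02)&(L[:,2]>.1)&(L[:,2]<.12);Q=L[m]
c=Q[(abs(Q[:,0])<.007)&(abs(Q[:,1])<.008)];print('post z',np.percentile(c[:,2],[10,50,90]).round(4),'y',np.percentile(Q[:,1],[1,99]).round(4),'x',np.percentile(Q[:,0],[1,99]).round(4))
s=read_state(); print(s['time'],s['tool_pos'].round(4),(RJ.T@(s['tool_pos']-J)).round(4),s['wrist_force'].round(2),s['torque'].round(2))
E
python3 m.py
```

```text
7.8 [ 0.4438 -0.1814  0.0862]
-0.07 546 y edges [-0.006   0.0036] z [0.0831 0.084  0.0847]
-0.06 579 y edges [-0.0059  0.0039] z [0.083  0.0839 0.0847]
-0.05 609 y edges [-0.0058  0.0038] z [0.0832 0.084  0.0847]
-0.04 575 y edges [-0.0054  0.0033] z [0.081  0.0832 0.0844]
post z [0.102  0.1029 0.1037] y [-0.0123  0.0112] x [-0.0103  0.0094]
7.85 [ 0.444  -0.1815  0.0864] [-0.0894 -0.0008  0.0864] [-0.83 -0.15 -0.96] [ 0.05  0.   -0.01]
```

Call:
{"method": "carry_out", "body": {
  "offset": [
    [0,0,-0.05],
    [0,0.8,0],
    [0,0.8,0],
    [0,0.4,0],
    [0,0,0]
  ],
  "delta_rot": [
    [0,0,0],
    [0,0,0],
    [0,0,0],
    [0,0,0],
    [0,0,0]
  ]
}}

```text
time: 8.27
tool_pos: [0.4652, -0.1778, 0.0867]
tcp_rot: [1.088, 1.281, -1.087]
wrist_force: [-0.3, 0.7, -1.1]
width: 0.149
```

Call:
{"method": "carry_out", "body": {
  "offset": [
    [0,0.2,0],
    [0,0.2,0],
    [0,0.2,0],
    [0,0.2,0],
    [0,0,0]
  ],
  "delta_rot": [
    [0,0,0],
    [0,0,0],
    [0,0,0],
    [0,0,0],
    [0,0,0]
  ]
}}

```text
time: 8.68
tool_pos: [0.4718, -0.1765, 0.0863]
tcp_rot: [1.088, 1.282, -1.088]
wrist_force: [-0.0, -0.2, -0.9]
width: 0.153
```

```bash
python3 m.py
```

```text
8.6833 [ 0.4718 -0.1765  0.0863]
-0.06 527 y edges [-0.0096  0.0095] z [0.0866 0.0907 0.094 ]
-0.05 812 y edges [-0.007   0.0053] z [0.0835 0.0849 0.0877]
-0.04 548 y edges [-0.0057  0.0039] z [0.0833 0.0839 0.0848]
-0.03 585 y edges [-0.0056  0.0041] z [0.0833 0.084  0.0848]
post z [0.102  0.1028 0.1036] y [-0.0123  0.0112] x [-0.01    0.0097]
8.7333 [ 0.4716 -0.1765  0.0863] [-0.0613 -0.0004  0.0863] [ 0.14 -0.07 -1.74] [0.03 0.01 0.03]
```

Call:
{"method": "carry_out", "body": {
  "offset": [
    [0,0.4,0],
    [0,0.5,0],
    [0,0.5,0],
    [0,0.3,0],
    [0,0,0]
  ],
  "delta_rot": [
    [0,0,0],
    [0,0,0],
    [0,0,0],
    [0,0,0],
    [0,0,0]
  ]
}}

```text
time: 9.15
tool_pos: [0.4893, -0.1737, 0.0865]
tcp_rot: [1.088, 1.281, -1.088]
wrist_force: [-0.9, -0.0, -2.0]
width: 0.147
```

Call:
{"method": "carry_out", "body": {
  "offset": [
    [0,0.4,0],
    [0,0.4,0],
    [0,0.3,0],
    [0,0.2,0],
    [0,0,0]
  ],
  "delta_rot": [
    [0,0,0],
    [0,0,0],
    [0,0,0],
    [0,0,0],
    [0,0,0]
  ]
}}

```text
time: 9.57
tool_pos: [0.5016, -0.1715, 0.0864]
tcp_rot: [1.088, 1.282, -1.088]
wrist_force: [-0.7, -0.4, -1.4]
width: 0.149
```

```bash
python3 m.py
```

```text
9.5667 [ 0.5016 -0.1715  0.0864]
-0.03 407 y edges [-0.0096  0.0097] z [0.0867 0.0907 0.0942]
post z [0.1021 0.1028 0.1036] y [-0.0122  0.0113] x [-0.02    0.0098]
9.6167 [ 0.5013 -0.1715  0.0863] [-0.0312 -0.0004  0.0863] [-0.77  0.54 -2.26] [ 0.02  0.01 -0.01]
```

Nearly home with no side load: tcp x is -31 mm and home should be about -25 mm. I go on in small steps until I feel the shoulder.

Call:
{"method": "carry_out", "body": {
  "offset": [
    [0,0.15,0],
    [0,0.15,0],
    [0,0.1,0],
    [0,0,0],
    [0,0,0]
  ],
  "delta_rot": [
    [0,0,0],
    [0,0,0],
    [0,0,0],
    [0,0,0],
    [0,0,0]
  ]
}}

```text
time: 10.03
tool_pos: [0.505, -0.1709, 0.0863]
tcp_rot: [1.088, 1.282, -1.088]
wrist_force: [0.0, -0.2, -1.4]
width: 0.151
```

Call:
{"method": "carry_out", "body": {
  "offset": [
    [0,0.07,0],
    [0,0,0],
    [0,0.07,0],
    [0,0,0],
    [0,0,0]
  ],
  "delta_rot": [
    [0,0,0],
    [0,0,0],
    [0,0,0],
    [0,0,0],
    [0,0,0]
  ]
}}

```text
time: 10.45
tool_pos: [0.5064, -0.1707, 0.0863]
tcp_rot: [1.088, 1.282, -1.088]
wrist_force: [0.2, 0.2, -0.5]
width: 0.154
```

```bash
python3 m.py|tail -1
```

```text
10.5 [ 0.5064 -0.1707  0.0863] [-0.0261 -0.0005  0.0863] [-1.04  0.12 -1.6 ] [ 0.01 -0.01 -0.04]
```

Call:
{"method": "carry_out", "body": {
  "offset": [
    [0,0.07,0],
    [0,0,0],
    [0,0,0],
    [0,0,0],
    [0,0,0]
  ],
  "delta_rot": [
    [0,0,0],
    [0,0,0],
    [0,0,0],
    [0,0,0],
    [0,0,0]
  ]
}}

```text
time: 10.92
tool_pos: [0.507, -0.1706, 0.0863]
tcp_rot: [1.088, 1.282, -1.088]
wrist_force: [-0.7, -0.1, -1.1]
width: 0.156
```

Call:
{"method": "carry_out", "body": {
  "offset": [
    [0,0.07,0],
    [0,0,0],
    [0,0,0],
    [0,0,0],
    [0,0,0]
  ],
  "delta_rot": [
    [0,0,0],
    [0,0,0],
    [0,0,0],
    [0,0,0],
    [0,0,0]
  ]
}}

```text
time: 11.33
tool_pos: [0.5072, -0.1705, 0.0862]
tcp_rot: [1.088, 1.283, -1.089]
wrist_force: [-3.6, -1.3, -0.0]
width: 0.149
```

```bash
python3 m.py|tail -1
```

```text
11.3833 [ 0.5072 -0.1705  0.0862] [-0.0252 -0.0004  0.0862] [-2.78 -0.2   1.55] [-0.19  0.54 -0.04]
```

Contact came at tcp x = -25.2 mm, as predicted for a home shoulder. Now I release, back straight up and look.

Call:
{"method": "carry_out", "body": {
  "offset": [
    [0,-0.03,0],
    [0,0,0],
    [0,0,0],
    [0,0,0],
    [0,0,0]
  ],
  "delta_rot": [
    [0,0,0],
    [0,0,0],
    [0,0,0],
    [0,0,0],
    [0,0,0]
  ],
  "fingers": -0.1
}}

```text
time: 11.8
tool_pos: [0.5079, -0.1705, 0.0865]
tcp_rot: [1.088, 1.281, -1.088]
wrist_force: [-0.9, -0.0, 1.0]
width: 0.453
```

Call:
{"method": "carry_out", "body": {
  "offset": [
    [-0.5,0,0],
    [-1.5,0,0],
    [-3,0,0],
    [-3,0,0],
    [-2.5,0,0]
  ],
  "delta_rot": [
    [0,0,0],
    [0,0,0],
    [0,0,0],
    [0,0,0],
    [0,0,0]
  ]
}}

```text
time: 12.22
tool_pos: [0.5078, -0.1706, 0.1935]
tcp_rot: [1.088, 1.281, -1.088]
wrist_force: [-0.1, 0.0, 0.5]
width: 0.456
```

Call:
{"method": "carry_out", "body": {
  "offset": [
    [-1.0,-2,0],
    [0,-4,0],
    [0,-4,0],
    [0,-2.5,0],
    [0,0,0]
  ],
  "delta_rot": [
    [0,0,0],
    [0,0,0],
    [0,0,0],
    [0,0,0],
    [0,0,0]
  ],
  "fingers": -1
}}

```text
time: 12.63
tool_pos: [0.3801, -0.1907, 0.2012]
tcp_rot: [1.089, 1.283, -1.091]
wrist_force: [0.5, 0.4, -0.5]
width: -0.001
```

```bash
python3 - <<'E'
from h import *
pw,_=grab('wrist'); ps,_=grab('scene')
a=cv2.resize(pw,(400,300)); b=cv2.resize(ps[200:380,120:360],(800,600)); 
c=np.zeros((600,800,3),np.uint8); c[:]=b; c[300:,400:]=a; save(c,'c4')
for n in('wrist','scene'):
    L=(cloud(n).reshape(-1,3)-J)@RJ
    m=(L[:,0]>-.12)&(L[:,0]<-.028)&(abs(L[:,1])<.03)&(L[:,2]>.11)&(L[:,2]<.17); Q=L[m]
    print(n,'ring',len(Q)); 
    if len(Q):
        for z in np.arange(.11,.17,.01):
            q=Q[(Q[:,2]>=z)&(Q[:,2]<z+.01)]
            if len(q): print(round(z,2),len(q),q.min(0).round(3),q.max(0).round(3))
    m=(L[:,0]>.012)&(L[:,0]<.045)&(abs(L[:,1])<.01)&(L[:,2]>.06)&(L[:,2]<.1);Q=L[m];print('nose',len(Q));
    if len(Q): print(np.percentile(Q,[2,50,98],axis=0).round(4))
s=read_state(); print(s['time'],(RJ.T@(s['tool_pos']-J)).round(4),s['width'],s['wrist_force'].round(1))
E
```

```text
wrist ring 2431
0.11 637 [-0.08  -0.023  0.11 ] [-0.028  0.02   0.12 ]
0.12 362 [-0.091 -0.022  0.12 ] [-0.077  0.02   0.13 ]
0.13 814 [-0.096 -0.017  0.13 ] [-0.085  0.015  0.14 ]
0.14 618 [-0.102 -0.012  0.14 ] [-0.093  0.01   0.147]
nose 0
scene ring 395
0.11 93 [-0.081 -0.022  0.11 ] [-0.028  0.021  0.12 ]
0.12 80 [-0.087 -0.022  0.12 ] [-0.076  0.02   0.13 ]
0.13 148 [-0.096 -0.015  0.13 ] [-0.083  0.013  0.14 ]
0.14 74 [-0.1   -0.013  0.14 ] [-0.093  0.011  0.146]
nose 138
[[ 0.0122 -0.0056  0.0767]
 [ 0.0225 -0.0031  0.0844]
 [ 0.0331  0.0048  0.0873]]
12.7333 [-0.1501 -0.0005  0.202 ] 0.002704460962577347 [ 0.6 -0.6  0.7]
```

View pics/c4.png

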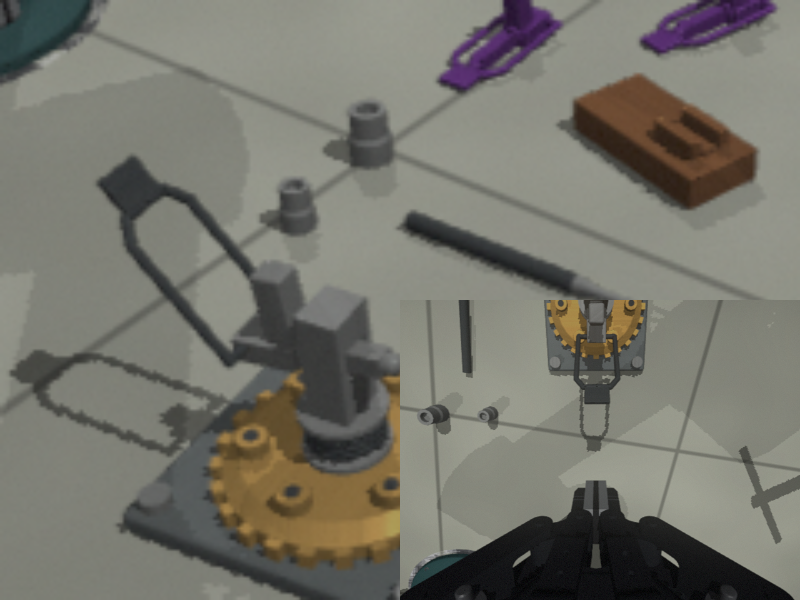

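The pin is through with its nose at jig x = +33 mm, drooping slightly at the head. The ring leans back, its tab top at jig (-0.100, -0.001, 0.147). Next I push the ring over with the shut fingers.

Call:
{"method": "carry_out", "body": {
  "offset": [
    [2.5,0,0],
    [2.5,0,0],
    [1.8,0,0],
    [0.6,0,0],
    [0,0,0]
  ],
  "delta_rot": [
    [0,0,0],
    [0,0,0],
    [0,0,0],
    [0,0,0],
    [0,0,0]
  ]
}}

```text
time: 13.15
tool_pos: [0.3838, -0.19, 0.1257]
tcp_rot: [1.088, 1.286, -1.089]
wrist_force: [-0.5, 1.0, -0.6]
width: 0.002
```

Call:
{"method": "carry_out", "body": {
  "offset": [
    [0,1.5,0],
    [0,1.2,0],
    [0,1,0],
    [0,1,0],
    [0,1,0]
  ],
  "delta_rot": [
    [0,0,0],
    [0,0,0],
    [0,0,0],
    [0,0,0],
    [0,0,0]
  ]
}}

```text
time: 13.57
tool_pos: [0.442, -0.1816, 0.1281]
tcp_rot: [1.088, 1.281, -1.087]
wrist_force: [-0.5, -0.2, 0.6]
width: 0.005
```

Call:
{"method": "carry_out", "body": {
  "offset": [
    [0,1,0],
    [0,1,0],
    [0,1,0],
    [0,1,0],
    [0,1,0]
  ],
  "delta_rot": [
    [0,0,0],
    [0,0,0],
    [0,0,0],
    [0,0,0],
    [0,0,0]
  ]
}}

```text
time: 13.98
tool_pos: [0.4907, -0.1732, 0.1273]
tcp_rot: [1.088, 1.282, -1.088]
wrist_force: [0.1, -0.6, 0.9]
width: 0.001
```

```bash
cat > r.py <<'E'
from h import *
import sys
for n in sys.argv[1:]: grab(n)
for n in sys.argv[1:]:
    L=(cloud(n).reshape(-1,3)-J)@RJ
    m=(L[:,0]>-.12)&(L[:,0]<.075)&(abs(L[:,1])<.03)&(L[:,2]>.06)&(L[:,2]<.18); Q=L[m]; p=np.load(n+'.npz')['p'].reshape(-1,3)[m].astype(int)
    k=(p.max(1)<75)&(p.max(1)-p.min(1)<18); Q=Q[k]
    for x in np.arange(-.12,.07,.01):
        q=Q[(Q[:,0]>=x)&(Q[:,0]<x+.01)]
        if len(q)>3: print(n,round(x,2),len(q),'y',q[:,1].min().round(3),q[:,1].max().round(3),'z',np.percentile(q[:,2],[2,50,98]).round(4))
s=read_state(); print(s['time'],(RJ.T@(s['tool_pos']-J)).round(4),s['wrist_force'].round(1),s['torque'].round(2))
E
python3 r.py scene
```

```text
scene -0.05 103 y -0.03 0.002 z [0.0796 0.1513 0.1797]
scene -0.04 386 y -0.03 0.026 z [0.073  0.1413 0.1792]
scene -0.03 492 y -0.03 0.029 z [0.0729 0.1537 0.1796]
scene -0.02 95 y -0.011 -0.005 z [0.0711 0.086  0.1116]
scene -0.01 116 y -0.013 -0.01 z [0.0613 0.0813 0.1005]
scene -0.0 141 y -0.013 0.009 z [0.0615 0.0807 0.1001]
scene 0.01 56 y -0.013 0.008 z [0.0605 0.0764 0.0977]
scene 0.02 21 y -0.006 -0.003 z [0.0738 0.0775 0.0827]
14.0333 [-0.0401 -0.0007  0.1276] [ 1.7 -0.1 -0.6] [-0.03 -0.06  0.  ]
```

Call:
{"method": "carry_out", "body": {
  "offset": [
    [0,1,0],
    [0,1,0],
    [0,1,0],
    [0,1,0],
    [0,1,0]
  ],
  "delta_rot": [
    [0,0,0],
    [0,0,0],
    [0,0,0],
    [0,0,0],
    [0,0,0]
  ]
}}

```text
time: 14.45
tool_pos: [0.54, -0.1651, 0.1272]
tcp_rot: [1.088, 1.282, -1.088]
wrist_force: [1.0, -0.5, -0.0]
width: 0.002
```

Call:
{"method": "carry_out", "body": {
  "offset": [
    [0,1,0],
    [0,0.9,0],
    [0,0.7,0],
    [0,0.3,0],
    [0,0,0]
  ],
  "delta_rot": [
    [0,0,0],
    [0,0,0],
    [0,0,0],
    [0,0,0],
    [0,0,0]
  ]
}}

```text
time: 14.87
tool_pos: [0.5685, -0.1605, 0.1273]
tcp_rot: [1.088, 1.282, -1.088]
wrist_force: [0.6, -0.1, 1.1]
width: 0.0
```

```bash
python3 r.py scene wrist; python3 - <<'E'
from h import *
a=np.load('wrist.npz')['p'];b=np.load('scene.npz')['p']
save(np.hstack([cv2.resize(a,(400,300)),cv2.resize(b[190:370,120:360],(400,300))]),'c5')
E
```

```text
scene -0.05 14 y -0.02 0.008 z [0.0759 0.0785 0.0807]
scene -0.04 41 y -0.022 -0.002 z [0.0695 0.0792 0.0895]
scene -0.03 140 y -0.022 0.018 z [0.0704 0.0911 0.1139]
scene -0.02 175 y -0.023 0.021 z [0.072  0.0973 0.115 ]
scene -0.01 139 y -0.022 0.019 z [0.0611 0.0842 0.1026]
scene -0.0 180 y -0.022 0.02 z [0.0606 0.0856 0.1079]
scene 0.01 184 y -0.022 0.01 z [0.0608 0.0866 0.1147]
scene 0.02 80 y -0.017 0.003 z [0.0752 0.1177 0.1779]
scene 0.03 142 y -0.015 0.002 z [0.1213 0.145  0.1795]
scene 0.04 317 y -0.03 0.03 z [0.1314 0.1594 0.1794]
scene 0.05 38 y -0.029 0.028 z [0.17   0.1767 0.1796]
wrist -0.04 39 y -0.004 0.002 z [0.1131 0.1141 0.1149]
wrist -0.03 162 y -0.004 0.002 z [0.1139 0.1149 0.1159]
wrist -0.02 30 y -0.003 0.001 z [0.1141 0.1153 0.1163]
wrist -0.0 19 y -0.022 0.02 z [0.0628 0.108  0.1106]
wrist 0.01 67 y -0.022 0.021 z [0.0713 0.1117 0.1136]
wrist 0.02 396 y -0.005 0.003 z [0.164  0.1753 0.1797]
wrist 0.03 595 y -0.005 0.003 z [0.1639 0.1735 0.1769]
wrist 0.04 5631 y -0.03 0.03 z [0.1365 0.1728 0.1798]
wrist 0.05 12 y -0.025 0.027 z [0.172  0.1786 0.1797]
14.9667 [ 0.0359 -0.0005  0.1272] [-0.3 -0.1  0.1] [ 0.01  0.03 -0.  ]
```

View pics/c5.png

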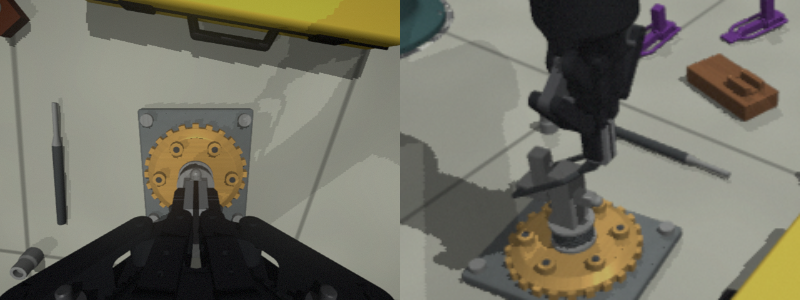

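The ring has gone over the post and its tab is under the fingertips. Now I press down.

Call:
{"method": "carry_out", "body": {
  "offset": [
    [0.4,0.1,0],
    [0.4,0.1,0],
    [0.4,0.1,0],
    [0.4,0.1,0],
    [0.3,0.2,0]
  ],
  "delta_rot": [
    [0,0,0],
    [0,0,0],
    [0,0,0],
    [0,0,0],
    [0,0,0]
  ]
}}

```text
time: 15.38
tool_pos: [0.5729, -0.1596, 0.1074]
tcp_rot: [1.088, 1.283, -1.089]
wrist_force: [0.6, -0.4, 0.4]
width: -0.006
```

Call:
{"method": "carry_out", "body": {
  "offset": [
    [0,0.2,0],
    [0,0.2,0],
    [0.2,0,0],
    [0.2,0,0],
    [0,0,0]
  ],
  "delta_rot": [
    [0,0,0],
    [0,0,0],
    [0,0,0],
    [0,0,0],
    [0,0,0]
  ]
}}

```text
time: 15.8
tool_pos: [0.5773, -0.1589, 0.1039]
tcp_rot: [1.088, 1.282, -1.088]
wrist_force: [-0.3, -0.2, -0.1]
width: 0.002
```

```bash
python3 r.py scene
```

```text
scene -0.05 19 y -0.02 -0.001 z [0.0767 0.0808 0.0818]
scene -0.04 57 y -0.022 0.003 z [0.0752 0.0797 0.0824]
scene -0.03 124 y -0.023 -0.005 z [0.0778 0.0912 0.113 ]
scene -0.02 169 y -0.022 0.005 z [0.0723 0.0994 0.1145]
scene -0.01 129 y -0.022 -0.002 z [0.0623 0.0877 0.1025]
scene -0.0 165 y -0.022 0.019 z [0.0608 0.0867 0.1016]
scene 0.01 217 y -0.022 0.02 z [0.0612 0.0909 0.1027]
scene 0.02 65 y -0.022 0.003 z [0.0738 0.0841 0.0984]
scene 0.03 101 y -0.03 0.003 z [0.0776 0.1001 0.173 ]
scene 0.04 185 y -0.03 0.003 z [0.1003 0.1269 0.1735]
scene 0.05 493 y -0.03 0.03 z [0.1101 0.1534 0.1769]
scene 0.06 123 y -0.027 0.026 z [0.1485 0.1738 0.1799]
15.85 [ 0.0459 -0.0005  0.104 ] [0.1 0.7 0.1] [ 0.02 -0.01  0.03]
```

Call:
{"method": "carry_out", "body": {
  "offset": [
    [0.15,0.1,0],
    [0.15,0.1,0],
    [0.15,0,0],
    [0.15,0,0],
    [0,0,0]
  ],
  "delta_rot": [
    [0,0,0],
    [0,0,0],
    [0,0,0],
    [0,0,0],
    [0,0,0]
  ]
}}

```text
time: 16.27
tool_pos: [0.5792, -0.1586, 0.0978]
tcp_rot: [1.088, 1.283, -1.089]
wrist_force: [-0.5, 0.9, 0.7]
width: 0.002
```

Call:
{"method": "carry_out", "body": {
  "offset": [
    [0.1,0,0],
    [0.1,0,0],
    [0.1,0,0],
    [0,0,0],
    [0,0,0]
  ],
  "delta_rot": [
    [0,0,0],
    [0,0,0],
    [0,0,0],
    [0,0,0],
    [0,0,0]
  ]
}}

```text
time: 16.68
tool_pos: [0.5794, -0.1587, 0.0952]
tcp_rot: [1.088, 1.282, -1.088]
wrist_force: [-0.4, 0.3, 0.3]
width: -0.003
```

Call:
{"method": "carry_out", "body": {
  "offset": [
    [0.1,0,0],
    [0.1,0,0],
    [0,0,0],
    [0,0,0],
    [0,0,0]
  ],
  "delta_rot": [
    [0,0,0],
    [0,0,0],
    [0,0,0],
    [0,0,0],
    [0,0,0]
  ]
}}

```text
time: 17.1
tool_pos: [0.5795, -0.1587, 0.0933]
tcp_rot: [1.088, 1.282, -1.088]
wrist_force: [-0.6, 0.8, -0.4]
width: 0.002
```

Call:
{"method": "carry_out", "body": {
  "offset": [
    [0.1,0,0],
    [0,0,0],
    [0.1,0,0],
    [0,0,0],
    [0,0,0]
  ],
  "delta_rot": [
    [0,0,0],
    [0,0,0],
    [0,0,0],
    [0,0,0],
    [0,0,0]
  ]
}}

```text
time: 17.52
tool_pos: [0.5794, -0.1587, 0.0912]
tcp_rot: [1.088, 1.282, -1.088]
wrist_force: [-1.3, -0.3, -0.0]
width: 0.002
```

Call:
{"method": "carry_out", "body": {
  "offset": [
    [0.1,0,0],
    [0,0,0],
    [0.1,0,0],
    [0,0,0],
    [0,0,0]
  ],
  "delta_rot": [
    [0,0,0],
    [0,0,0],
    [0,0,0],
    [0,0,0],
    [0,0,0]
  ]
}}

```text
time: 17.93
tool_pos: [0.5794, -0.1587, 0.0892]
tcp_rot: [1.088, 1.282, -1.088]
wrist_force: [-0.7, 0.8, -0.3]
width: -0.001
```

```bash
python3 r.py scene|tail -6
```

```text
scene 0.02 51 y -0.021 0.017 z [0.078  0.0845 0.0884]
scene 0.03 55 y -0.017 0.003 z [0.083  0.0873 0.1601]
scene 0.04 186 y -0.029 0.002 z [0.0866 0.1167 0.1747]
scene 0.05 370 y -0.03 0.03 z [0.0895 0.1373 0.1772]
scene 0.06 465 y -0.03 0.03 z [0.1297 0.1582 0.1785]
17.9833 [ 0.048  -0.0006  0.0892] [-0.5  0.2 -0.5] [ 0.02 -0.03  0.01]
```

Call:
{"method": "carry_out", "body": {
  "offset": [
    [0.1,0,0],
    [0,0,0],
    [0.1,0,0],
    [0,0,0],
    [0,0,0]
  ],
  "delta_rot": [
    [0,0,0],
    [0,0,0],
    [0,0,0],
    [0,0,0],
    [0,0,0]
  ]
}}

```text
time: 18.4
tool_pos: [0.5795, -0.1587, 0.0873]
tcp_rot: [1.088, 1.282, -1.088]
wrist_force: [0.4, -0.3, 0.3]
width: 0.0
```

Call:
{"method": "carry_out", "body": {
  "offset": [
    [0.1,0,0],
    [0,0,0],
    [0.1,0,0],
    [0,0,0],
    [0,0,0]
  ],
  "delta_rot": [
    [0,0,0],
    [0,0,0],
    [0,0,0],
    [0,0,0],
    [0,0,0]
  ]
}}

```text
time: 18.82
tool_pos: [0.5798, -0.1588, 0.0856]
tcp_rot: [1.088, 1.281, -1.088]
wrist_force: [0.8, 0.6, 1.6]
width: -0.002
```

Call:
{"method": "carry_out", "body": {
  "offset": [
    [0.1,0,0],
    [0,0,0],
    [0.1,0,0],
    [0,0,0],
    [0,0,0]
  ],
  "delta_rot": [
    [0,0,0],
    [0,0,0],
    [0,0,0],
    [0,0,0],
    [0,0,0]
  ]
}}

```text
time: 19.23
tool_pos: [0.5798, -0.1587, 0.0834]
tcp_rot: [1.088, 1.281, -1.088]
wrist_force: [1.5, -0.3, 1.8]
width: -0.0
```

```bash
python3 r.py scene|tail -8
```

```text
scene -0.0 161 y -0.022 0.016 z [0.0629 0.0835 0.1013]
scene 0.01 198 y -0.022 0.018 z [0.0627 0.0827 0.1016]
scene 0.02 54 y -0.022 -0.002 z [0.0742 0.0815 0.0841]
scene 0.03 55 y -0.018 0.002 z [0.0802 0.0836 0.153 ]
scene 0.04 179 y -0.03 0.002 z [0.0805 0.1114 0.1691]
scene 0.05 347 y -0.03 0.03 z [0.0841 0.132  0.1752]
scene 0.06 576 y -0.03 0.03 z [0.1134 0.1553 0.1792]
19.2833 [ 0.0484 -0.0007  0.0835] [ 1.5 -0.7  2. ] [ 0.06 -0.24 -0.03]
```

Light contact of about 2 N, the start of the snap. I go on down in the same small steps.

Call:
{"method": "carry_out", "body": {
  "offset": [
    [0.1,0,0],
    [0,0,0],
    [0.1,0,0],
    [0,0,0],
    [0,0,0]
  ],
  "delta_rot": [
    [0,0,0],
    [0,0,0],
    [0,0,0],
    [0,0,0],
    [0,0,0]
  ]
}}

```text
time: 19.7
tool_pos: [0.5802, -0.1588, 0.082]
tcp_rot: [1.089, 1.28, -1.087]
wrist_force: [1.4, -0.3, 4.8]
width: -0.002
```

Call:
{"method": "carry_out", "body": {
  "offset": [
    [0.1,0,0],
    [0,0,0],
    [0.1,0,0],
    [0,0,0],
    [0,0,0]
  ],
  "delta_rot": [
    [0,0,0],
    [0,0,0],
    [0,0,0],
    [0,0,0],
    [0,0,0]
  ]
}}

```text
time: 20.12
tool_pos: [0.5808, -0.1589, 0.0806]
tcp_rot: [1.089, 1.279, -1.087]
wrist_force: [2.0, 0.8, 7.5]
width: 0.0
```

Call:
{"method": "carry_out", "body": {
  "offset": [
    [0.1,0,0],
    [0,0,0],
    [0.1,0,0],
    [0,0,0],
    [0,0,0]
  ],
  "delta_rot": [
    [0,0,0],
    [0,0,0],
    [0,0,0],
    [0,0,0],
    [0,0,0]
  ]
}}

```text
time: 20.53
tool_pos: [0.5811, -0.1589, 0.0785]
tcp_rot: [1.089, 1.279, -1.086]
wrist_force: [3.3, 0.4, 5.0]
width: 0.002
```

```bash
python3 r.py scene|tail -6
```

```text
scene 0.02 60 y -0.023 -0.001 z [0.0724 0.079  0.082 ]
scene 0.03 57 y -0.019 0.0 z [0.0757 0.079  0.1472]
scene 0.04 160 y -0.03 0.002 z [0.0766 0.1062 0.1614]
scene 0.05 276 y -0.03 0.029 z [0.077  0.113  0.1638]
scene 0.06 747 y -0.03 0.03 z [0.099  0.1539 0.1792]
20.5833 [ 0.0497 -0.0011  0.0785] [3.3 0.3 5.3] [ 0.15 -0.48  0.  ]
```

Call:
{"method": "carry_out", "body": {
  "offset": [
    [0.1,0,0],
    [0,0,0],
    [0.1,0,0],
    [0,0,0],
    [0,0,0]
  ],
  "delta_rot": [
    [0,0,0],
    [0,0,0],
    [0,0,0],
    [0,0,0],
    [0,0,0]
  ]
}}

```text
time: 21.0
tool_pos: [0.5811, -0.1589, 0.0763]
tcp_rot: [1.089, 1.279, -1.086]
wrist_force: [3.6, 1.1, 4.5]
width: 0.001
```

Call:
{"method": "carry_out", "body": {
  "offset": [
    [0.1,0,0],
    [0,0,0],
    [0.1,0,0],
    [0,0,0],
    [0,0,0]
  ],
  "delta_rot": [
    [0,0,0],
    [0,0,0],
    [0,0,0],
    [0,0,0],
    [0,0,0]
  ]
}}

```text
time: 21.42
tool_pos: [0.5773, -0.1583, 0.0718]
tcp_rot: [1.087, 1.286, -1.091]
wrist_force: [0.0, -0.5, 0.8]
width: -0.004
```

Call:
{"method": "carry_out", "body": {
  "offset": [
    [0.1,0,0],
    [0,0,0],
    [0.1,0,0],
    [0,0,0],
    [0,0,0]
  ],
  "delta_rot": [
    [0,0,0],
    [0,0,0],
    [0,0,0],
    [0,0,0],
    [0,0,0]
  ]
}}

```text
time: 21.83
tool_pos: [0.579, -0.1586, 0.0708]
tcp_rot: [1.088, 1.283, -1.089]
wrist_force: [0.4, 0.2, -0.4]
width: -0.003
```

```bash
python3 r.py scene|tail -6; python3 - <<'E'
from h import *
save(cv2.resize(np.load('scene.npz')['p'][230:350,150:310],(800,600),interpolation=cv2.INTER_CUBIC),'c6')
E
```

```text
scene 0.02 62 y -0.022 0.003 z [0.0701 0.076  0.0839]
scene 0.03 69 y -0.017 0.004 z [0.0686 0.0718 0.1399]
scene 0.04 178 y -0.03 0.002 z [0.0685 0.0984 0.1564]
scene 0.05 517 y -0.03 0.028 z [0.0762 0.1256 0.1784]
scene 0.06 625 y -0.03 0.03 z [0.1155 0.1534 0.1786]
21.8833 [ 0.0478 -0.0005  0.0711] [-0.2 -0.1  0.6] [0.02 0.   0.01]
```

View pics/c6.png

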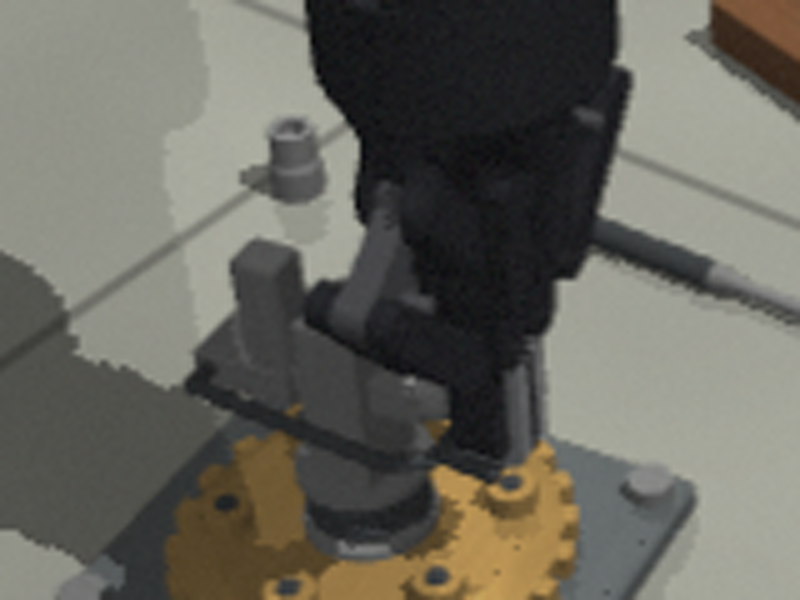

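The force fell from 5 N to 0 with a jump, and the ring's end now lies below the nose at (410,390). I back straight up and check.

Call:
{"method": "carry_out", "body": {
  "offset": [
    [-0.5,0.2,0],
    [-1.5,0,0],
    [-3,0,0],
    [-3.5,0,0],
    [-3.5,0,0]
  ],
  "delta_rot": [
    [0,0,0],
    [0,0,0],
    [0,0,0],
    [0,0,0],
    [0,0,0]
  ]
}}

```text
time: 22.3
tool_pos: [0.5809, -0.1581, 0.1921]
tcp_rot: [1.088, 1.284, -1.089]
wrist_force: [1.3, 0.0, -0.1]
width: -0.002
```

Call:
{"method": "carry_out", "body": {
  "offset": [
    [0,-3,0],
    [0,-4,0],
    [0,-4,0],
    [0,-4,0],
    [0,-2,0]
  ],
  "delta_rot": [
    [0,0,0],
    [0,0,0],
    [0,0,0],
    [0,0,0],
    [0,0,0]
  ]
}}

```text
time: 22.72
tool_pos: [0.41, -0.1858, 0.1913]
tcp_rot: [1.088, 1.283, -1.09]
wrist_force: [-0.7, 0.1, 1.2]
width: -0.0
```

```bash
python3 r.py scene top| grep -v "z \[0.1[2-9]"; python3 - <<'E'
from h import *
save(cv2.resize(np.load('scene.npz')['p'][250:370,150:310],(800,600),interpolation=cv2.INTER_CUBIC),'c7')
for n in('scene','top'):
    L=(cloud(n).reshape(-1,3)-J)@RJ
    for nm,lo,hi in(('tab',(-.06,-.012,.106),(-.0115,.012,.13)),('nose',(.013,-.009,.07),(.05,.009,.095))):
        Q=L[((L>lo)&(L<hi)).all(1)]
        if len(Q): print(n,nm,len(Q),np.percentile(Q,[3,50,97],axis=0).round(4))
E
```

```text
scene -0.05 33 y -0.021 0.007 z [0.0684 0.0771 0.0794]
scene -0.04 94 y -0.023 0.001 z [0.0681 0.0763 0.1088]
scene -0.03 162 y -0.022 -0.005 z [0.0692 0.0873 0.1118]
scene -0.02 91 y -0.022 -0.004 z [0.0706 0.078  0.1005]
scene -0.01 128 y -0.023 -0.01 z [0.0654 0.0809 0.1007]
scene -0.0 141 y -0.022 0.019 z [0.0628 0.0802 0.1009]
scene 0.01 120 y -0.023 0.019 z [0.061  0.0753 0.0988]
scene 0.02 65 y -0.023 0.018 z [0.0722 0.0752 0.0846]
scene 0.03 95 y -0.017 0.013 z [0.0714 0.0743 0.0787]
scene 0.04 82 y -0.011 0.011 z [0.0719 0.0743 0.0757]
scene 0.05 20 y -0.011 0.009 z [0.0725 0.0737 0.0757]
top -0.05 20 y -0.018 0.02 z [0.0722 0.0757 0.0782]
top -0.04 39 y -0.02 0.021 z [0.0718 0.0776 0.1086]
top -0.03 46 y 0.005 0.02 z [0.0713 0.0862 0.1086]
top -0.02 61 y -0.02 0.021 z [0.068  0.0799 0.1005]
top -0.01 58 y -0.019 0.021 z [0.061  0.0775 0.0963]
top -0.0 46 y 0.011 0.021 z [0.0629 0.0767 0.0992]
top 0.01 17 y -0.019 0.022 z [0.0731 0.0754 0.0801]
top 0.02 26 y -0.02 0.019 z [0.0727 0.0753 0.0798]
top 0.03 56 y -0.013 0.014 z [0.0719 0.0749 0.0764]
top 0.04 57 y -0.01 0.011 z [0.0713 0.0738 0.0766]
22.8167 [-1.228e-01  1.000e-04  1.915e-01] [ 1.2  0.2 -0.2] [ 0.01 -0.01  0.06]
scene tab 125 [[-0.0331 -0.0079  0.1067]
 [-0.0236 -0.0039  0.1125]
 [-0.0176  0.0054  0.1149]]
scene nose 248 [[ 0.0144 -0.0079  0.0731]
 [ 0.0318 -0.0018  0.0761]
 [ 0.049   0.0081  0.0867]]
top tab 78 [[-0.0347 -0.0067  0.1085]
 [-0.0274  0.0004  0.1136]
 [-0.0203  0.0061  0.1153]]
top nose 158 [[ 0.0146 -0.0079  0.0716]
 [ 0.0342  0.001   0.0755]
 [ 0.0494  0.008   0.088 ]]
```

View pics/c7.png

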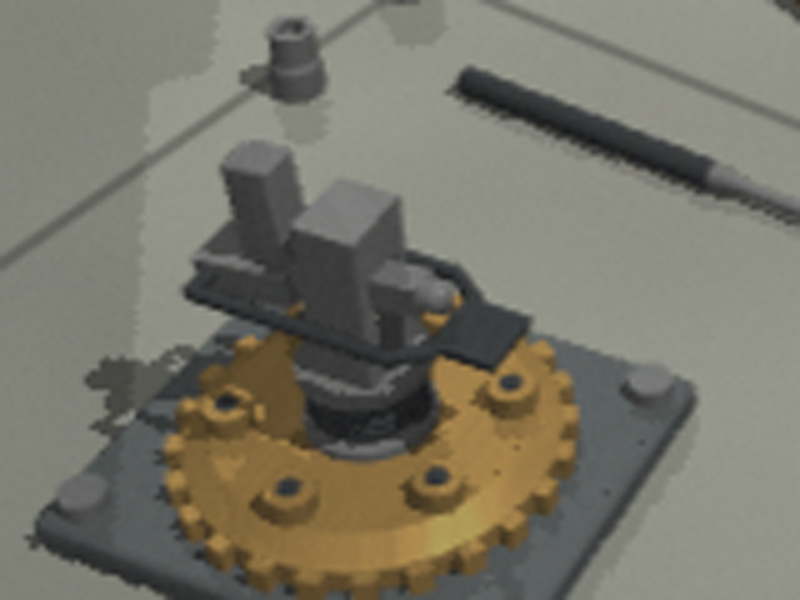

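The ring lies below the nose end, with the nose at (435,290) and the end bar at (430,350). One more close measurement confirms the shoulder is home.

```bash
python3 - <<'E'
from h import *
grab('wrist')
for n in('wrist','scene','top'):
    L=(cloud(n).reshape(-1,3)-J)@RJ
    for nm,lo,hi in(('tab',(-.06,-.006,.105),(-.0115,.006,.13)),('tabtop',(-.06,-.005,.1125),(-.0115,.005,.13)),('foot',(-.065,-.008,.072),(-.034,.008,.09)),('shank',(.011,-.005,.08),(.05,.004,.095)),('thumb',(.036,-.008,.066),(.07,.008,.0765))):
        Q=L[((L>lo)&(L<hi)).all(1)]
        if len(Q)>5: print(n,nm,len(Q),'x',np.percentile(Q[:,0],[1,5,50,95,99]).round(4),'z',np.percentile(Q[:,2],[5,50,95]).round(4),'slope',np.polyfit(Q[:,0],Q[:,2],1)[0].round(2),'y',Q[:,1].mean().round(4))
E
```

```text
wrist tab 665 x [-0.0354 -0.0349 -0.0277 -0.0207 -0.0201] z [0.1122 0.114  0.1154] slope 0.09 y -0.0002
wrist tabtop 536 x [-0.0349 -0.0344 -0.0272 -0.0207 -0.0201] z [0.1129 0.1141 0.1154] slope 0.07 y -0.0001
wrist foot 545 x [-0.048  -0.0476 -0.0408 -0.0349 -0.0347] z [0.077  0.0785 0.0798] slope 0.11 y 0.0002
wrist shank 155 x [0.0139 0.0141 0.0164 0.0186 0.0188] z [0.0843 0.0857 0.0868] slope 0.01 y -0.0005
scene tab 87 x [-0.0333 -0.032  -0.0216 -0.0176 -0.0173] z [0.1064 0.1134 0.1148] slope -0.23 y -0.0006
scene tabtop 46 x [-0.0332 -0.0317 -0.0249 -0.0187 -0.0182] z [0.1128 0.114  0.1149] slope 0.07 y -0.0001
scene foot 37 x [-0.046  -0.0456 -0.0421 -0.0358 -0.0352] z [0.077  0.0785 0.0797] slope 0.13 y -0.0017
scene shank 102 x [0.0113 0.0118 0.0222 0.0313 0.0327] z [0.0812 0.085  0.0875] slope -0.13 y -0.0014
scene thumb 98 x [0.0361 0.037  0.0448 0.0518 0.0523] z [0.0725 0.0742 0.0756] slope -0.06 y -0.0002
top tab 71 x [-0.0351 -0.0344 -0.0275 -0.0204 -0.0195] z [0.1087 0.1136 0.1151] slope 0.08 y 0.0005
top tabtop 43 x [-0.0344 -0.034  -0.0272 -0.0207 -0.0199] z [0.1129 0.114  0.1151] slope 0.04 y -0.0002
top foot 68 x [-0.0476 -0.0472 -0.0407 -0.0345 -0.0341] z [0.0765 0.0786 0.0808] slope 0.1 y 0.0
top shank 45 x [0.0126 0.0133 0.0214 0.0297 0.0301] z [0.0832 0.0857 0.088 ] slope 0.02 y 0.0001
top thumb 66 x [0.0361 0.0367 0.0436 0.0498 0.0505] z [0.0718 0.0739 0.0758] slope -0.06 y -0.0
```

```bash
python3 -c "
from workcell import *
print(finish_job(), read_state()['time'])"
```

```text
the job is handed in; nothing more can be done
the job is handed in; nothing more can be done
```

The pressure plate is locked, and I handed the job in at about 23 s of the 72 s allowed. `finish_job()` reports no verdict, so the result below rests on my own checks.

**What I did:**
- Gripped the steel pin by its tab and lifted it from the wooden rest.
- Lined it up with the post by measuring the two against each other. The post top was 102.8 mm above the bench, which put the hole axis at about 78.8 mm.
- Pushed it through until I felt the shoulder touch, with about 3 to 4 N at the wrist.
- Released it and pushed the ring over the post with the shut fingers.
- Pressed the thumb tab in 1 mm steps. The force peaked at about 7.5 N, then dropped to zero with the snap.

**Last checks:**
- **Pin position:** x is about -11.6 mm in the jig frame, a gap of about 1.6 mm with the camera good to about 2 mm (4.5 mm allowed). It is within 1 mm sideways and droops about 0.1 rad.
- **Pin tip:** it works out to about +32 mm, above the 28 mm needed.
- **Ring:** the end bar lies below the nose. The ring's world slope is about -0.06, so the hinge angle is about -0.13 or a little past it, allowing for the droop.
- **Robot and bystanders:** the arm is clear of everything, and I touched none of the other things on the bench.

**Disagreement:** the scene camera put the tab about 2 mm further forward than the wrist and top cameras did. Both readings are within tolerance.

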